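# Square the iron weight up to the drum carder's rail

## Task

The heavy cast-iron block has to brace the drum carder while it is cranked: push it round by its corners, walking it across the table, until one of its long sides (either one) lies flat against the front of the wooden rail, with the whole block between the two yellow marks on the rail. Only push it with the fingers: it must not be lifted or tipped. Leave the other things on the bench where they are, and finish with the hand clear of everything.

Things in the scene. Friction and masses are not known exactly. Their poses are not given: they have to be found in the camera images.
- block: The heavy block: loose cast-iron weight, about 1.6 kg, dark grey with a green panel on top. 95 mm along its own x, 150 mm along its own y, 45 mm tall. Origin: centre of its underside; axes square to its sides. Its two long (150 mm) sides, at x = -47.5 and +47.5 mm, are alike. It slides when pushed with roughly 4 to 12 N (smooth sides and sole).
- rail_mid (a point): Middle of the front face of the wooden rail, at table height. The rail is the fixed front lip of the drum carder: 320 mm long along the point's y, 50 mm tall, 22 mm thick. Its flat front face is the point's y-z plane and looks along -x, towards the robot. Cheeks and drum start 105 mm behind that face and rise to 230 mm.
- mark_left (a point): Inner edge of the yellow mark (15 mm wide) at the rail's left end seen from the robot, on the front face at table height: 100 mm along +y from rail_mid. Same axes as rail_mid.
- mark_right (a point): Inner edge of the other yellow mark, 100 mm along -y from rail_mid (the marks' inner edges are 200 mm apart). Same axes as rail_mid.
- bobbin_a: Bystander: medium-brown turned wooden bobbin, upright, 72 mm tall, flange 48 mm across. Origin at the centre of its underside.
- bobbin_b: Bystander: pale turned wooden bobbin, upright, 72 mm tall, flange 48 mm across. Origin at the centre of its underside.
- dye_jar: Bystander: amber glass jar with white cap, 56 mm across, 75 mm tall. Origin at the centre of its underside.
- mug: Bystander: blue mug, 76 mm across, 85 mm tall, handle on its own +y side. Origin at the centre of its underside.
- brush: Bystander: green and yellow bench brush standing on its bristles, 45 mm wide (x), its long way along its own y (260 mm, and a 60 mm handle beyond that on +y), 54 mm tall. Origin at the centre of its underside.
- driver: Bystander: screwdriver lying on the table along its own x, handle to -x. Origin at the middle of the tool at table height.
Things that resemble listed ones, but are neither listed nor needed, are in the scene too. There is more than one size of the block; the one meant has the size given above.

How it is judged:
By the outcome, as a careful person would: the job done as asked, in the order asked, and still so for the second after the job is handed in, with the robot touching nothing.
It also fails if it takes over 64 s, if anything falls off the work surface, if the arm or the gripper's body presses on something with over 40 N, if the wrist force passes 120 N, or if a joint passes its speed limit or range.

## Robot

A 7-joint arm with a two-finger parallel gripper is mounted at the origin on the work surface. World frame = base frame: x ahead of the robot, y to its left, z up, the work surface at z = 0. Lengths are in m, angles in rad, forces in N, time in s.
With the tool pointing down it reaches from about 0.4 to 0.875 m from the base axis. Payload 6.5 kg.
Tool frame: the origin (TCP) lies midway between the tips of the shut fingers; the grasp point (between the pads) lies behind it (r.tcp_to_grasp is the z of the grasp point in the tool frame, in m); z points along the fingers, y is the direction in which the jaws open and shut (so a half turn about z gives the same grasp; the last joint's range is limited). The gripper opens to 85 mm and grips with 20 to 120 N. Pads are 22 mm wide; open, the fingers measure 114 mm over their backs; the gripper's body (76 mm by 85 mm) begins 54 mm behind the grasp point. The pads swing forward as they close: fully open they stand 13 mm farther back than shut.
Start: joints at [1.056, 0.536, -0.004, 1.538, 0.003, 1.067, -0.071], TCP at [0.282, -0.586, 0.231] pointing down, gripper open.
Joint ranges: [-2.7, 2.7], [-0.37, 2.16], [-1.27, 1.26], [0.24, 2.4], [-1.31, 4.45], [0.19, 1.91], [-2.76, 2.76]. Speed limits (rad/s): [2.39, 2.39, 3.14, 3.14, 3.14, 3.14, 3.14].

## Interface

Orientations are given as a 3x3 rotation matrix whose columns are the frame's x, y, z axes.
In Python, from bench import r, imaging gives the robot as it stands. The module is installed in compiled form; this text tells all that it offers.
- The arm moves only by the shell command python3 -m inch 'ROWS' [FORCE]. ROWS is JSON, a list of rows, each a list of 3 entries, a list of its own where there are three numbers: the closure, from 0 (fully open) to 1 (shut), then the shift along the world's x, y, z in m, then the turn, a rotation vector about the world's x, y, z in degrees. In form: [[fingers, [dx, dy, dz], [ax, ay, az]], ...]. A call has 1 to 8 rows; each row shifts and turns the commanded pose from where the row before left it; what a row does not reach is not made up. A row lasts 1/10 s, in which the tool goes at most 50 mm and 8.59 degrees, less where a joint would pass 70% of its speed; a pose out of reach is approached as far as the arm can. A call with a gripper value outside its range is refused whole. The fingers move at their own pace and stop on an object; FORCE is the grip in N (left out, the last holds). Time passes only in rows, so rows that do not move let the fingers close. It gives the time, the measured TCP pose, the force and the opening at its end, in the units of the state.
- r.sense(): the state, without advancing time (a new reading comes with each control period).
- imaging.get_image(name): name is "side" or "top"; returns the picture (384x512x3 uint8, red, green, blue); there is no depth.
- imaging.camera_params(name): a dict with "fx", "fy", "cx", "cy" (pixels), "eye" and "attitude" of the camera in the world. Camera axes: x right, y down, z forward; pixel columns grow to the right and rows downward; lengths in m; the calibration is good to about 2 mm. A picture is of the moment at which its call begins. camera_params takes no time and is no camera call.
- r.job_done(): hands the job in, once; it reports no verdict.
The state is a dict: "time": time; "joint_pos": joint angles; "qd": joint speeds; "joint_torque": joint torques, N m; "ee_pos": TCP position; "tcp_rot": TCP orientation; "ft_force": force on the tool from outside, world axes, zero at the start; "ft_torque": the same for the moment, N m; "gripper_width": opening from 0.0 (shut) to 1.0 (fully open).
Only numpy, scipy, OpenCV 4.12 (cv2) and the standard library are available. Lean on these libraries where they do the work, as an engineer would, in place of code of your own. Each camera call takes 0.05 s, during which the arm holds its last target. There are 200 camera calls.

## Working session

There is one attempt and no reset: what is moved stays moved. The work goes in short steps, Python scripts to look and compute and a shell command to move; the robot and the scene stay as the last step left them, time stands still between calls to the robot, and variables do not carry over. Pictures are saved under pics/ and viewed, about 8 in all and at most 12, crops included, and the job is handed in when it is done.

```bash
mkdir -p pics; cat > h.py <<'E'
import numpy as np, cv2
from bench import r, imaging
def shot(n,f):
    im=imaging.get_image(n); cv2.imwrite('pics/'+f,im[:,:,::-1]); return im
def cast(n,uv,z):
    p=imaging.camera_params(n); R=np.array(p['attitude']); e=np.array(p['eye'])
    uv=np.atleast_2d(np.array(uv,float))
    d=np.c_[(uv[:,0]-p['cx'])/p['fx'],(uv[:,1]-p['cy'])/p['fy'],np.ones(len(uv))]@R.T
    return e+d*((z-e[2])/d[:,2])[:,None]
def proj(n,P):
    p=imaging.camera_params(n); R=np.array(p['attitude'])
    c=(np.atleast_2d(P)-np.array(p['eye']))@R
    return np.c_[c[:,0]/c[:,2]*p['fx']+p['cx'],c[:,1]/c[:,2]*p['fy']+p['cy']]
E
python3 - <<'E'
from h import *
a=shot('top','top0.png');b=shot('side','side0.png')
cv2.imwrite('pics/both0.png',np.hstack([cv2.resize(a,(800,600))])[:,:,::-1])
for n in('top','side'):print(imaging.camera_params(n))
s=r.sense();print({k:np.round(v,3).tolist() for k,v in s.items()},r.tcp_to_grasp)
E
```

```text
{'fx': 440.9530957806062, 'fy': 440.9530957806062, 'cx': 251.4268448399018, 'cy': 189.11541432271457, 'eye': array([ 0.24549065, -0.04074808,  1.36451016]), 'attitude': array([[-0.01278972, -0.9808096 ,  0.19454807],
       [-0.99970693,  0.01654212,  0.01767532],
       [-0.02055436, -0.19426499, -0.98073372]])}
{'fx': 438.39488057156524, 'fy': 438.39488057156524, 'cx': 253.04017225859334, 'cy': 197.95165956883292, 'eye': array([-0.12037233,  0.69441297,  0.91846631]), 'attitude': array([[-0.75446458, -0.45875915,  0.46938602],
       [-0.65614412,  0.50968166, -0.55650651],
       [ 0.01606501, -0.72784933, -0.68554888]])}
{'time': 0.1, 'joint_pos': [1.056, 0.537, -0.004, 1.539, 0.003, 1.067, -0.071], 'qd': [-0.002, -0.001, 0.0, -0.003, -0.0, -0.002, 0.001], 'joint_torque': [0.003, -58.456, 1.052, -25.978, 0.013, 0.005, -0.0], 'ee_pos': [0.282, -0.585, 0.23], 'tcp_rot': [[0.901, 0.434, -0.001], [0.434, -0.901, 0.001], [-0.0, -0.002, -1.0]], 'ft_force': [-0.109, -0.074, 0.214], 'ft_torque': [0.016, -0.003, -0.005], 'gripper_width': 0.998} -0.0187
```

View pics/both0.png

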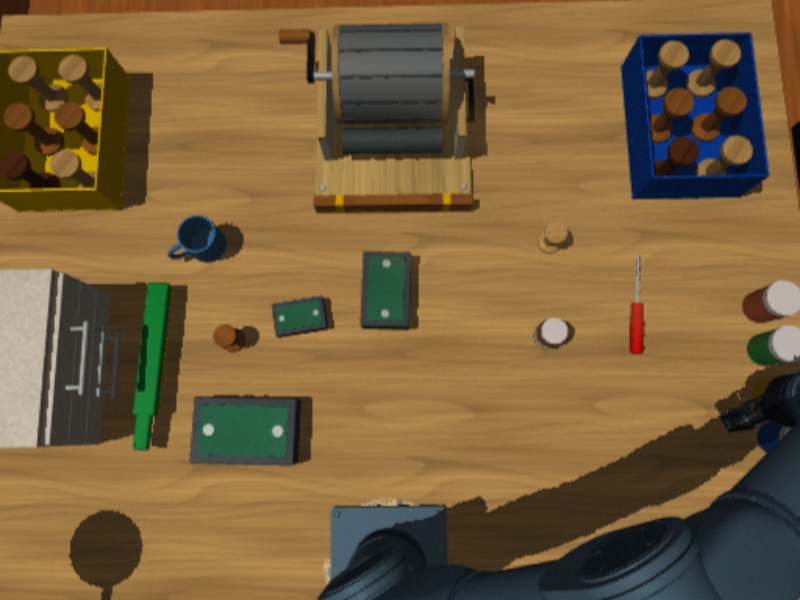

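View pics/side0.png

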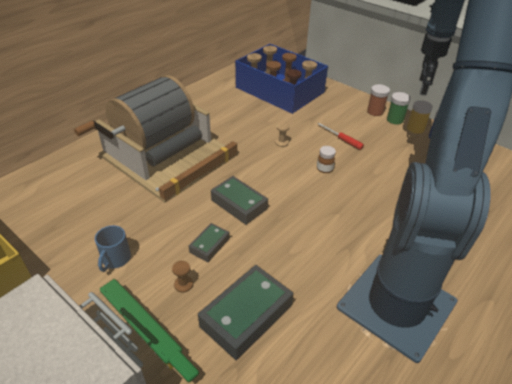

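Three candidates for the block (800x600 top view): small at (300,316), medium at (386,290), large at (245,430). The rail is at y≈202, x 315–472, with yellow marks at 340 and 446. Next I'll measure all of them.

```bash
cat >> h.py <<'E'
def blocks(im,n='top',z=.045):
    hsv=cv2.cvtColor(im,cv2.COLOR_RGB2HSV); S=hsv[:,:,1].astype(int);V=hsv[:,:,2];H=hsv[:,:,0]
    g=((H>60)&(H<95)&(S>90)).astype(np.uint8)
    out=[]
    for c in cv2.findContours(g,cv2.RETR_EXTERNAL,cv2.CHAIN_APPROX_NONE)[0]:
        if cv2.contourArea(c)<150: continue
        P=cast(n,c[:,0,:],z)[:,:2].astype(np.float32)*1000
        (cx,cy),(w,h),a=cv2.minAreaRect(P)
        if w>h: w,h,a=h,w,a+90   # a: deg dir of short side
        a=(a+90)%180-90
        out.append((np.round([cx,cy,w,h,a],1).tolist(), np.round(c[:,0].mean(0)).tolist()))
    return out
E
python3 - <<'E'
from h import *
a=cv2.imread('pics/top0.png')[:,:,::-1].copy();b=cv2.imread('pics/side0.png')[:,:,::-1].copy()
for n,i in(('top',a),('side',b)):
    print(n); [print(x) for x in blocks(i,n)]
k=512/800
f=lambda *l:np.array(l)*k
# outer top corners of medium block
print('med corners',cast('top',f([363,253],[411,254],[410,329],[362,328]),.045)[:,:2].round(3).tolist())
print('big corners',cast('top',f([195,397],[299,398],[297,464],[192,462]),.045)[:,:2].round(3).tolist())
hsv=cv2.cvtColor(a,cv2.COLOR_RGB2HSV);y=((hsv[:,:,0]>20)&(hsv[:,:,0]<32)&(hsv[:,:,1]>190)&(hsv[:,:,2]>120)).astype(np.uint8)
n,l,s,c=cv2.connectedComponentsWithStats(y)
for i in range(1,n):
    if s[i,4]>8:print('yel',s[i],c[i].round(1))
print('rail front top',cast('top',f([314,207],[473,207]),.05)[:,:2].round(3).tolist())
print('bobA',cast('top',f([224,336]),.072).round(3),'bobB',cast('top',f([556,233]),.072).round(3),'mug',cast('top',f([197,230]),.085).round(3),'jar',cast('top',f([553,330]),.075).round(3))
cr=a[120:300,110:310]; m=np.vstack([cv2.resize(cr,(660,594),interpolation=cv2.INTER_CUBIC)])
cv2.imwrite('pics/crop0.png',m[:,:,::-1])
E
```

```text
top
([253.3, 270.5, 93.8, 165.8, -2.0], [155.0, 275.0])
([471.7, 167.7, 47.4, 84.5, 8.7], [190.0, 202.0])
([382.5, 454.5, 45.3, 317.6, 86.8], [96.0, 233.0])
([522.5, -2.0, 70.5, 121.9, 89.1], [247.0, 183.0])
side
([380.2, 455.0, 42.1, 319.1, 86.4], [150.0, 329.0])
med corners [[0.594, 0.041], [0.59, -0.054], [0.441, -0.049], [0.444, 0.044]]
big corners [[0.316, 0.363], [0.311, 0.164], [0.189, 0.166], [0.195, 0.364]]
yel [  0  30  68  93 645] [48.7 81.1]
yel [34 51 12  6 45] [39.4 53. ]
yel [32 71  9 14 55] [34.7 78.3]
yel [29 99  6 13 42] [ 30.7 105.3]
yel [215 124   5   8  37] [217.  127.6]
yel [284 124   4   7  28] [285.5 127. ]
rail front top [[0.689, 0.138], [0.683, -0.179]]
bobA [[0.429 0.304 0.072]] bobB [[ 0.62  -0.335  0.072]] mug [[0.635 0.361 0.085]] jar [[ 0.43  -0.318  0.075]]
```

View pics/crop0.png

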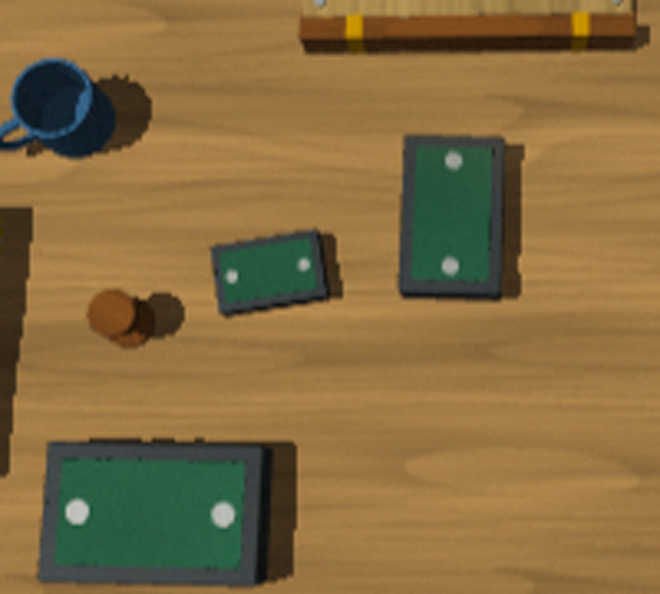

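The medium block at (386,290) measures 95 x 150 mm from its corners. The small one's panel measures 47x85 and the large one's outline about 120x200, so the medium one is the block. It sits at about (0.520,-0.003) with its long side along world x, so it needs roughly a 90° turn. Counter-clockwise is better because it keeps away from the small block. First push will be the far end of its -y side, towards +y.

```bash
python3 -m inch '[[1,[0.025,0.04,0],[0,0,-6.4]],[1,[0.025,0.04,0],[0,0,-6.4]],[1,[0.025,0.04,0],[0,0,-6.4]],[1,[0.025,0.04,0],[0,0,-6.4]],[1,[0.025,0.04,0],[0,0,0]],[1,[0.025,0.04,0],[0,0,0]],[1,[0.025,0.04,0],[0,0,0]],[1,[0.025,0.04,0],[0,0,0]]]' 30
python3 -m inch '[[1,[0.023,0.037,0],[0,0,0]],[1,[0.023,0.037,0],[0,0,0]],[1,[0.023,0.037,0],[0,0,0]],[1,[0.023,0.037,0],[0,0,0]],[1,[0,0,0],[0,0,0]],[1,[0,0,0],[0,0,0]]]'
python3 - <<'E'
from h import *
a=cv2.imread('pics/top0.png')[:,:,::-1].copy()
# rail marks & edges at z=.05
m=cast('top',[[217,124],[285.5,124],[217,131.5],[285.5,131.5]],.05)[:,:2];print(m.round(4).tolist(),np.linalg.norm(m[0]-m[1]))
for u in (225,250,275): print(u,a[120:142,u].tolist())
E
```

```text
time: 0.9
ee_pos: [0.4825, -0.2638, 0.2311]
tcp_rot: [[1.0, 0.002, -0.0], [0.002, -1.0, 0.0], [-0.0, -0.0, -1.0]]
ft_force: [0.9, 0.1, -0.3]
gripper_width: 0.0
time: 1.5
ee_pos: [0.574, -0.1165, 0.2307]
tcp_rot: [[1.0, 0.005, -0.001], [0.005, -1.0, 0.0], [-0.001, -0.0, -1.0]]
ft_force: [-0.2, -0.5, 0.5]
gripper_width: -0.002
[[0.7163, 0.0883], [0.7119, -0.1262], [0.6916, 0.0882], [0.6874, -0.1256]] 0.21454382856417228
225 [[165, 133, 77], [164, 133, 76], [163, 132, 74], [165, 134, 77], [153, 118, 65], [121, 76, 33], [119, 71, 28], [119, 72, 28], [113, 67, 27], [111, 67, 28], [106, 64, 24], [82, 49, 19], [46, 29, 11], [48, 29, 13], [48, 32, 15], [61, 45, 24], [118, 89, 49], [158, 119, 67], [165, 125, 70], [166, 126, 71], [164, 125, 72], [162, 121, 69]]
250 [[168, 136, 78], [166, 135, 78], [167, 135, 78], [166, 135, 77], [153, 115, 63], [126, 75, 29], [127, 75, 29], [126, 74, 29], [126, 76, 27], [128, 77, 32], [108, 63, 25], [60, 36, 15], [46, 28, 12], [47, 27, 11], [40, 26, 8], [73, 54, 30], [133, 102, 58], [161, 122, 67], [163, 124, 70], [165, 125, 71], [161, 123, 72], [158, 121, 69]]
275 [[162, 131, 75], [164, 134, 77], [165, 133, 77], [154, 124, 70], [124, 91, 48], [106, 62, 26], [111, 66, 26], [113, 67, 28], [112, 67, 27], [110, 65, 26], [90, 55, 23], [44, 25, 9], [49, 30, 13], [48, 31, 16], [44, 28, 14], [85, 61, 34], [147, 113, 62], [164, 126, 71], [157, 118, 67], [153, 117, 64], [154, 117, 66], [155, 117, 67]]
```

Mark spacing comes out at 214.5 mm against 215 expected. rail_mid is at about (0.691,-0.019), nearly square to world y. Now I'll go down and push.

```bash
python3 -m inch '[[1,[0,0,-0.045],[0,0,0]],[1,[0,0,-0.045],[0,0,0]],[1,[0,0,-0.045],[0,0,0]],[1,[0,0,-0.045],[0,0,0]],[1,[0,0,-0.034],[0,0,0]],[1,[0,0.02,0],[0,0,0]],[1,[0,0.015,0],[0,0,0]],[1,[0,0.012,0],[0,0,0]]]' 30
python3 -m inch '[[1,[0,0.012,0],[0,0,0]],[1,[0,0.012,0],[0,0,0]],[1,[0,0.012,0],[0,0,0]],[1,[0,0.012,0],[0,0,0]],[1,[0,0,0],[0,0,0]]]'
python3 -m inch '[[1,[0,-0.012,0],[0,0,0]],[1,[0,-0.025,0],[0,0,0]],[1,[0,0,0.04],[0,0,0]],[1,[0,0,0.045],[0,0,0]],[1,[0,0,0],[0,0,0]]]'
python3 - <<'E'
from h import *
a=shot('top','top1.png');[print(x) for x in blocks(a)]
E
```

```text
time: 2.3
ee_pos: [0.5742, -0.0704, 0.0178]
tcp_rot: [[1.0, 0.002, 0.001], [0.002, -1.0, -0.0], [0.001, 0.0, -1.0]]
ft_force: [0.0, -1.2, 0.2]
gripper_width: 0.001
time: 2.8
ee_pos: [0.5756, -0.0216, 0.0185]
tcp_rot: [[1.0, 0.004, 0.003], [0.004, -1.0, -0.0], [0.003, 0.0, -1.0]]
ft_force: [-0.2, -0.0, 0.7]
gripper_width: -0.001
time: 3.3
ee_pos: [0.5779, -0.0619, 0.108]
tcp_rot: [[1.0, -0.0, 0.01], [-0.0, -1.0, -0.001], [0.01, 0.001, -1.0]]
ft_force: [1.0, -0.1, 0.1]
gripper_width: -0.002
([253.4, 270.6, 93.4, 166.0, -2.2], [155.0, 275.0])
([471.7, 167.9, 47.4, 84.1, 8.7], [190.0, 202.0])
([382.5, 454.5, 45.3, 317.6, 86.8], [96.0, 233.0])
([512.1, 24.3, 71.3, 125.8, -73.9], [236.0, 188.0])
```

```bash
python3 -m inch '[[1,[-0.026,0.029,0],[0,0,0]],[1,[-0.026,0.029,0],[0,0,0]],[1,[-0.027,0.029,0],[0,0,0]],[1,[-0.027,0.029,0],[0,0,0]],[1,[-0.027,0.029,0],[0,0,0]],[1,[0,0,0],[0,0,0]],[1,[0,0,-0.045],[0,0,0]],[1,[0,0,-0.045],[0,0,0]]]' 30
python3 -m inch '[[1,[0,-0.012,0],[0,0,0]],[1,[0,-0.012,0],[0,0,0]],[1,[0,-0.012,0],[0,0,0]],[1,[0,-0.012,0],[0,0,0]],[1,[0,-0.012,0],[0,0,0]],[1,[0,-0.012,0],[0,0,0]],[1,[0,-0.006,0],[0,0,0]],[1,[0,0,0],[0,0,0]]]'
python3 -m inch '[[1,[0,0.015,0],[0,0,0]],[1,[0,0.025,0],[0,0,0]],[1,[0,0,0.045],[0,0,0]],[1,[0,0,0.045],[0,0,0]],[1,[0,0,0],[0,0,0]]]'
python3 - <<'E'
from h import *
a=shot('top','top2.png');[print(x) for x in blocks(a)]
E
```

```text
time: 4.15
ee_pos: [0.4423, 0.0848, 0.0117]
tcp_rot: [[1.0, 0.002, 0.003], [0.002, -1.0, 0.001], [0.003, -0.001, -1.0]]
ft_force: [-0.0, -0.2, 0.1]
gripper_width: 0.004
time: 4.95
ee_pos: [0.4415, 0.0056, 0.0127]
tcp_rot: [[1.0, -0.0, 0.001], [-0.0, -1.0, -0.001], [0.001, 0.001, -1.0]]
ft_force: [-0.3, -0.5, 0.5]
gripper_width: -0.001
time: 5.45
ee_pos: [0.445, 0.0477, 0.1068]
tcp_rot: [[1.0, 0.002, 0.009], [0.002, -1.0, 0.001], [0.009, -0.001, -1.0]]
ft_force: [0.7, 0.2, 0.7]
gripper_width: -0.001
([253.4, 270.6, 93.5, 166.1, -2.3], [155.0, 275.0])
([470.3, 176.9, 47.4, 67.0, 8.7], [187.0, 202.0])
([382.4, 454.4, 45.6, 317.6, 86.8], [96.0, 233.0])
([524.2, -2.1, 69.9, 125.4, -45.5], [249.0, 185.0])
```

```bash
python3 -m inch '[[1,[-0.022,-0.029,0],[0,0,0]],[1,[0,0,0],[0,0,0]],[1,[0,0,-0.045],[0,0,0]],[1,[0,0,-0.045],[0,0,0]],[1,[0.013,-0.013,0],[0,0,0]],[1,[0.008,-0.01,0],[0,0,0]],[1,[0.008,-0.01,0],[0,0,0]],[1,[0.008,-0.01,0],[0,0,0]]]' 30
python3 -m inch '[[1,[0.008,-0.01,0],[0,0,0]],[1,[0.007,-0.009,0],[0,0,0]],[1,[0,0,0],[0,0,0]]]'
python3 - <<'E'
from h import *
a=shot('top','top3.png');b=shot('side','side3.png');[print(x) for x in blocks(a)]
cv2.imwrite('pics/v3.png',np.hstack([a[80:280,120:320],b[120:320,120:320]]).repeat(2,0).repeat(2,1)[:,:,::-1])
E
```

```text
time: 6.3
ee_pos: [0.4554, -0.0254, 0.0124]
tcp_rot: [[1.0, 0.002, -0.002], [0.002, -1.0, -0.0], [-0.002, 0.0, -1.0]]
ft_force: [-3.7, 1.1, -1.9]
gripper_width: -0.005
time: 6.6
ee_pos: [0.4736, -0.0456, 0.0131]
tcp_rot: [[1.0, -0.0, 0.004], [-0.0, -1.0, -0.001], [0.004, 0.001, -1.0]]
ft_force: [0.3, -0.3, 1.0]
gripper_width: 0.004
([253.4, 270.6, 93.5, 166.1, -2.3], [155.0, 275.0])
([471.7, 167.9, 47.4, 84.1, 8.7], [190.0, 202.0])
([382.4, 454.3, 45.6, 317.5, 86.8], [96.0, 233.0])
([554.2, 26.0, 46.4, 69.7, 75.2], [236.0, 175.0])
```

View pics/v3.png

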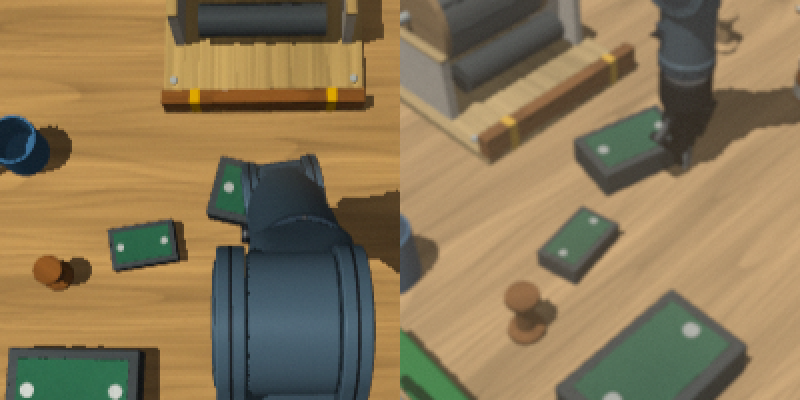

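The side view shows the block upright and turned to about 75°, with the hand covering part of it in both views. I'll back off to the right and measure it.

```bash
python3 -m inch '[[1,[-0.025,0.01,0],[0,0,0]],[1,[-0.015,0,0.045],[0,0,0]],[1,[0,-0.02,0.045],[0,0,0]],[1,[0,-0.045,0],[0,0,0]],[1,[0,-0.045,0],[0,0,0]],[1,[0,-0.035,0],[0,0,0]],[1,[0,0,0],[0,0,0]]]' 30
cat >> h.py <<'E'
def med(n,f):
    im=shot(n,f);bl=[b for b in blocks(im,n) if abs(b[0][3]-123)<25 and b[0][2]<85];print(n,bl)
    return im
E
python3 - <<'E'
from h import *
a=med('top','top4.png');b=med('side','side4.png')
E
```

```text
time: 7.4
ee_pos: [0.4316, -0.1842, 0.1032]
tcp_rot: [[1.0, -0.005, 0.003], [-0.005, -1.0, -0.004], [0.003, 0.004, -1.0]]
ft_force: [0.2, 0.3, 1.1]
gripper_width: 0.002
top [([544.5, -12.5, 69.9, 125.8, -14.7], [250.0, 177.0])]
side []
```

Now θ is 75.3° and the centre is (0.5445,-0.0125). I'll push with open fingers, jaws along y and about 100 mm apart. That squares the block as it drives it forward.

```bash
python3 -m inch '[[0,[0,0.042,0],[0,0,0]],[0,[0,0.042,0],[0,0,0]],[0,[0,0.042,0],[0,0,0]],[0,[0,0.041,0],[0,0,0]],[0,[0,0,0],[0,0,0]],[0,[0,0,-0.045],[0,0,0]],[0,[0,0,-0.045],[0,0,0]],[0,[0,0,-0.005],[0,0,0]]]' 30
python3 -m inch '[[0,[0.02,0,0],[0,0,0]],[0,[0.012,0,0],[0,0,0]],[0,[0.012,0,0],[0,0,0]],[0,[0.012,0,0],[0,0,0]],[0,[0.012,0,0],[0,0,0]],[0,[0.012,0,0],[0,0,0]],[0,[0.012,0,0],[0,0,0]]]'
python3 -m inch '[[0,[0.01,0,0],[0,0,0]],[0,[0.01,0,0],[0,0,0]],[0,[0.008,0,0],[0,0,0]],[0,[0,0,0],[0,0,0]]]'
python3 - <<'E'
from h import *
b=shot('side','side5.png');a=shot('top','top5.png')
cv2.imwrite('pics/v5.png',np.hstack([a[80:280,120:320],b[100:300,130:330]]).repeat(2,0).repeat(2,1)[:,:,::-1])
E
```

```text
time: 8.3
ee_pos: [0.4272, -0.0104, 0.0037]
tcp_rot: [[1.0, 0.005, -0.008], [0.005, -1.0, 0.0], [-0.008, -0.0, -1.0]]
ft_force: [-0.6, -0.1, -0.1]
gripper_width: 1.005
time: 9.0
ee_pos: [0.519, -0.0125, 0.0076]
tcp_rot: [[1.0, 0.002, -0.008], [0.002, -1.0, -0.001], [-0.008, 0.001, -1.0]]
ft_force: [-11.7, -1.1, 6.1]
gripper_width: 1.003
time: 9.4
ee_pos: [0.55, -0.0118, 0.0078]
tcp_rot: [[1.0, 0.002, -0.003], [0.002, -1.0, -0.0], [-0.003, 0.0, -1.0]]
ft_force: [-3.8, -0.1, -0.4]
gripper_width: 1.0
```

View pics/v5.png

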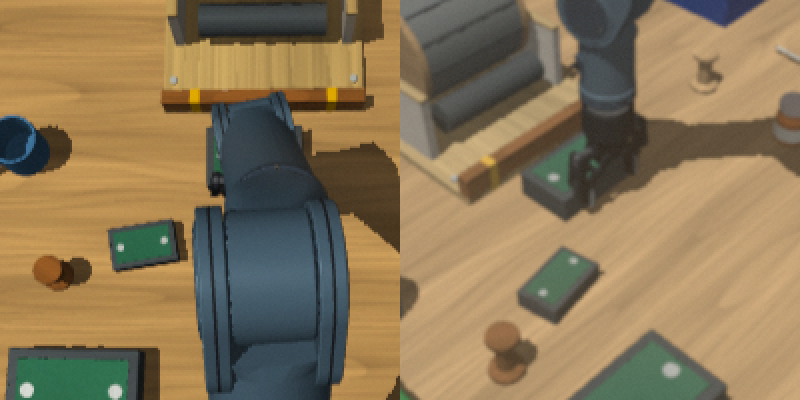

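The block is square and forward, with its left end at crop x≈207. The marks are at 195 and 332, so it looks off to the left. I'll measure it before seating it.

```bash
python3 -m inch '[[0,[-0.03,0,0],[0,0,0]],[0,[-0.02,0,0.03],[0,0,0]],[0.5,[0,-0.03,0.04],[0,0,0]],[1,[0,-0.045,0.03],[0,0,0]],[1,[0,-0.045,0],[0,0,0]],[1,[0,-0.045,0],[0,0,0]],[1,[0,-0.04,0],[0,0,0]],[1,[0,0,0],[0,0,0]]]' 30
python3 - <<'E'
from h import *
a=med('top','top6.png')
E
```

```text
time: 10.3
ee_pos: [0.5012, -0.2212, 0.1065]
tcp_rot: [[1.0, -0.007, 0.004], [-0.007, -1.0, -0.005], [0.004, 0.005, -1.0]]
ft_force: [-0.7, -0.9, 0.7]
gripper_width: -0.0
top [([609.0, -3.4, 69.6, 123.6, 1.5], [247.0, 157.0])]
```

```bash
python3 -m inch '[[1,[0.0135,0.042,0],[0,0,0]],[1,[0.0135,0.042,0],[0,0,0]],[1,[0.0135,0.042,0],[0,0,0]],[1,[0.0135,0.042,0],[0,0,0]],[1,[0.0135,0.042,0],[0,0,0]],[1,[0.0135,0.042,0],[0,0,0]],[1,[0.0135,0.042,0],[0,0,0]],[1,[0.0135,0.042,0],[0,0,0]]]' 30
python3 -m inch '[[1,[0,0,0],[0,0,0]],[1,[0,0,-0.045],[0,0,0]],[1,[0,0,-0.045],[0,0,0]],[1,[0,-0.012,0],[0,0,0]],[1,[0,-0.012,0],[0,0,0]],[1,[0,-0.008,0],[0,0,0]],[1,[0,-0.008,0],[0,0,0]],[1,[0,0,0],[0,0,0]]]'
```

```text
time: 11.15
ee_pos: [0.6095, 0.1266, 0.1059]
tcp_rot: [[1.0, 0.004, 0.002], [0.004, -1.0, 0.001], [0.002, -0.001, -1.0]]
ft_force: [0.2, -0.3, 0.2]
gripper_width: -0.001
time: 11.95
ee_pos: [0.6111, 0.0826, 0.0176]
tcp_rot: [[1.0, 0.001, 0.005], [0.001, -1.0, 0.002], [0.005, -0.002, -1.0]]
ft_force: [0.3, 0.1, 0.6]
gripper_width: -0.002
```

```bash
python3 -m inch '[[1,[0,-0.008,0],[0,0,0]],[1,[0,-0.004,0],[0,0,0]],[1,[0,0,0],[0,0,0]]]'
python3 - <<'E'
from h import *
a=med('top','top7.png')
E
```

```text
time: 12.25
ee_pos: [0.611, 0.074, 0.0174]
tcp_rot: [[1.0, 0.004, 0.005], [0.004, -1.0, 0.004], [0.005, -0.004, -1.0]]
ft_force: [0.2, 7.4, 4.0]
gripper_width: 0.004
top []
```

```bash
python3 -m inch '[[1,[0,0.03,0],[0,0,0]],[1,[0,0.03,0.045],[0,0,0]],[1,[0,0.03,0.045],[0,0,0]],[1,[-0.04,0.02,0],[0,0,0]],[1,[-0.04,0.02,0],[0,0,0]],[1,[0,0,0],[0,0,0]]]'
python3 - <<'E'
from h import *
a=med('top','top8.png')
E
```

```text
time: 12.9
ee_pos: [0.5233, 0.1999, 0.099]
tcp_rot: [[1.0, 0.009, -0.004], [0.009, -1.0, 0.001], [-0.004, -0.001, -1.0]]
ft_force: [0.5, 0.2, 1.1]
gripper_width: 0.003
top [([610.4, -15.2, 67.3, 121.3, -1.1], [253.0, 154.0])]
```

```bash
python3 -m inch '[[0.5,[-0.002,-0.044,0],[0,0,0]],[0,[-0.002,-0.044,0],[0,0,0]],[0,[-0.002,-0.044,0],[0,0,0]],[0,[-0.002,-0.044,0],[0,0,0]],[0,[0,-0.042,0],[0,0,0]],[0,[0,0,0],[0,0,0]],[0,[0,0,-0.045],[0,0,0]],[0,[0,0,-0.045],[0,0,0]]]' 30
python3 -m inch '[[0,[0,0,0],[0,0,0]],[0,[0.015,0,0],[0,0,0]],[0,[0.01,0,0],[0,0,0]],[0,[0.01,0,0],[0,0,0]],[0,[0.01,0,0],[0,0,0]],[0,[0.006,0,0],[0,0,0]],[0,[0,0,0],[0,0,0]]]'
```

```text
time: 13.75
ee_pos: [0.524, -0.0235, 0.0089]
tcp_rot: [[1.0, -0.001, 0.006], [-0.001, -1.0, -0.001], [0.006, 0.001, -1.0]]
ft_force: [0.3, 1.2, -0.3]
gripper_width: 0.997
time: 14.45
ee_pos: [0.5712, -0.0222, 0.0093]
tcp_rot: [[1.0, 0.002, -0.002], [0.002, -1.0, -0.001], [-0.002, 0.001, -1.0]]
ft_force: [-4.3, -0.5, -0.7]
gripper_width: 1.003
```

```bash
python3 -m inch '[[0,[0.004,0,0],[0,0,0]],[0,[0.004,0,0],[0,0,0]],[0,[0,0,0],[0,0,0]]]'
```

```text
time: 14.75
ee_pos: [0.5782, -0.0222, 0.009]
tcp_rot: [[1.0, 0.002, -0.004], [0.002, -1.0, -0.001], [-0.004, 0.001, -1.0]]
ft_force: [-5.6, -0.1, 0.2]
gripper_width: 1.0
```

```bash
for i in 1 2 3 ; do python3 -m inch '[[0,[0.003,0,0],[0,0,0]],[0,[0,0,0],[0,0,0]]]' | grep -E 'ee_pos|ft_force'; done
```

```text
ee_pos: [0.5806, -0.0221, 0.0089]
ft_force: [-7.9, -0.5, 1.8]
ee_pos: [0.5837, -0.0221, 0.0089]
ft_force: [-7.7, 0.2, 1.3]
ee_pos: [0.5854, -0.0221, 0.0088]
ft_force: [-11.0, -0.2, 4.4]
```

```bash
python3 -m inch '[[0,[0.003,0,0],[0,0,0]],[0,[0,0,0],[0,0,0]]]' | grep -E 'ee_pos|ft_force'; python3 -m inch '[[0,[0.002,0,0],[0,0,0]],[0,[0,0,0],[0,0,0]]]' | grep -E 'ee_pos|ft_force'
```

```text
ee_pos: [0.5853, -0.0222, 0.0082]
ft_force: [-17.2, 0.6, 10.8]
ee_pos: [0.5853, -0.0223, 0.0079]
ft_force: [-22.3, 1.2, 12.3]
```

The block stopped at TCP x 0.5853 with the force rising, so it has reached the rail. I'll follow with one central push with shut fingers, so the rail itself sets the angle.

```bash
python3 -m inch '[[0,[-0.025,0,0],[0,0,0]],[0,[-0.02,0,0.01],[0,0,0]],[1,[0,0.004,0],[0,0,0]],[1,[0,0,0],[0,0,0]],[1,[0,0,0],[0,0,0]],[1,[0,0,0],[0,0,0]]]' 30
python3 -m inch '[[1,[0.015,0,0],[0,0,0]],[1,[0.015,0,0],[0,0,0]],[1,[0.008,0,0],[0,0,0]],[1,[0.004,0,0],[0,0,0]],[1,[0,0,0],[0,0,0]]]'
```

```text
time: 16.35
ee_pos: [0.5503, -0.0178, 0.0185]
tcp_rot: [[1.0, 0.002, 0.001], [0.002, -1.0, 0.0], [0.001, -0.0, -1.0]]
ft_force: [-0.3, -0.1, -0.5]
gripper_width: 0.328
time: 16.85
ee_pos: [0.5858, -0.018, 0.0166]
tcp_rot: [[1.0, 0.002, -0.011], [0.002, -1.0, -0.001], [-0.011, 0.001, -1.0]]
ft_force: [-11.5, 0.0, 5.4]
gripper_width: 0.003
```

```bash
python3 -m inch '[[1,[0.004,0,0],[0,0,0]],[1,[0.004,0,0],[0,0,0]],[1,[0,0,0],[0,0,0]]]' | grep -E 'ee_pos|ft_force'; python3 -m inch '[[1,[0.003,0,0],[0,0,0]],[1,[0,0,0],[0,0,0]]]' | grep -E 'ee_pos|ft_force'
```

```text
ee_pos: [0.5858, -0.018, 0.0149]
ft_force: [-27.7, 1.6, 15.2]
ee_pos: [0.5857, -0.0182, 0.0142]
ft_force: [-34.2, 1.0, 17.8]
```

```bash
python3 -m inch '[[1,[-0.03,0,0],[0,0,0]],[1,[-0.04,0,0],[0,0,0]],[1,[0,0,0.045],[0,0,0]],[1,[0,0,0.045],[0,0,0]],[1,[0,-0.045,0.02],[0,0,0]],[1,[0,-0.045,0.02],[0,0,0]],[1,[0,-0.045,0],[0,0,0]],[1,[0,-0.045,0],[0,0,0]]]'
python3 -m inch '[[1,[0,-0.04,0],[0,0,0]],[1,[0,0,0],[0,0,0]],[1,[0,0,0],[0,0,0]]]' | grep ft
python3 - <<'E'
from h import *
a=med('top','top9.png');b=shot('side','side9.png')
print([x[0] for x in blocks(a)])
c=cv2.resize(a[95:195,180:320],(784,560),interpolation=cv2.INTER_CUBIC);cv2.imwrite('pics/v9.png',c[:,:,::-1])
c=cv2.resize(b[60:300,90:400],(775,600),interpolation=cv2.INTER_CUBIC);cv2.imwrite('pics/v9s.png',c[:,:,::-1])
E
```

```text
time: 18.15
ee_pos: [0.5326, -0.1999, 0.1493]
tcp_rot: [[1.0, 0.002, 0.002], [0.002, -1.0, -0.001], [0.002, 0.001, -1.0]]
ft_force: [0.2, 0.4, 0.2]
gripper_width: -0.002
ft_force: [0.6, 1.2, -0.2]
top [([645.8, -15.6, 68.0, 122.0, -1.1], [250.0, 145.0])]
[[253.5, 270.6, 93.4, 166.0, -2.1], [471.7, 167.7, 47.4, 84.5, 8.7], [382.4, 454.3, 45.6, 317.6, 86.7], [645.8, -15.6, 68.0, 122.0, -1.1]]
```

View pics/v9.png

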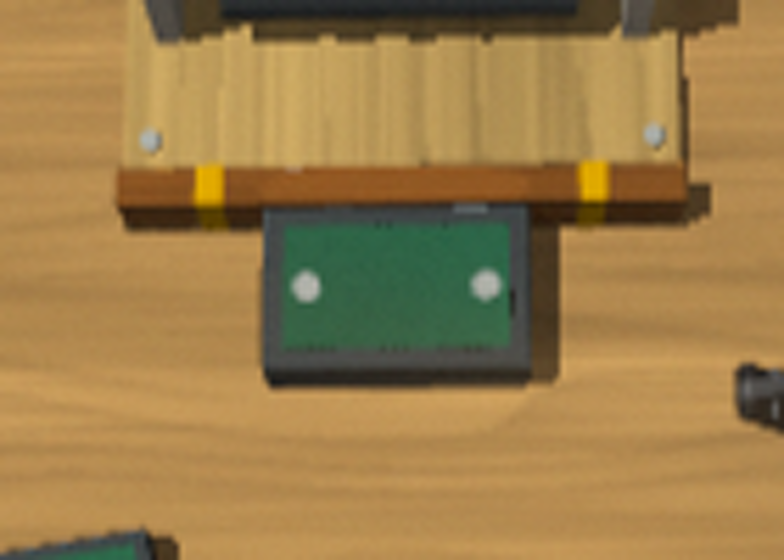

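View pics/v9s.png

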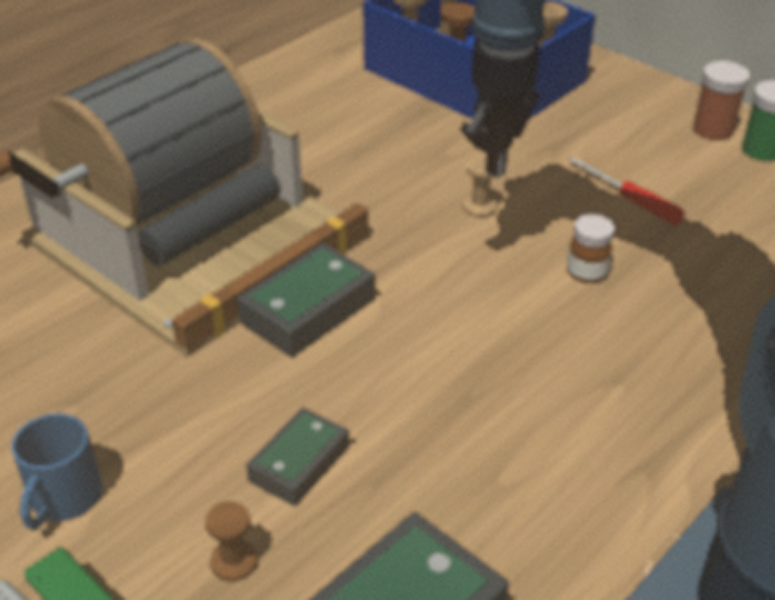

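The top view shows the block's back edge (263–530, y≈205) running unbroken along the rail face, inside the marks' inner edges (225 and 580). The side view shows it flat on the table, the other things in place and the hand well clear. Handing in.

```bash
python3 - <<'E'
from h import *
a=cv2.imread('pics/top0.png');b=cv2.imread('pics/top9.png')
d=(cv2.absdiff(a,b).max(2)>40).astype(np.uint8)
for n,(u,v) in dict(mug=(126,150),bobA=(145,214),bobB=(356,150),jar=(353,212),driver=(407,200),brush=(97,233)).items(): print(n,int(d[v-14:v+14,u-14:u+14].sum()))
print(np.round(r.sense()['ft_force'],1)); print(r.job_done())
E
```

```text
mug 0
bobA 0
bobB 760
jar 743
driver 365
brush 0
[0.1 0.2 0.2]
the job is handed in; nothing more can be done
None
```

I pushed the 95 x 150 mm block, the middle-sized of the three, round by about 90° and handed the job in at about 18 s of the 64 s allowed. One long side now lies against the rail. I used the fingers only, with corner pushes from alternate sides, a two-finger squaring push, a sideways correction and a central press.

**Last checks**
- **Seating:** the final press reached about 34 N at the wrist, with the block no longer moving. Its measured centre is (0.646, -0.016), against 0.6435 in x expected from the rail position, which is within measuring error.
- **Angle:** the block reads -1.1° and the rail about -0.5°, a difference at the limit of the pixels. In the top view its back edge runs along the rail with no visible gap.
- **Between the marks:** the block is inside both, with roughly 20 mm to spare on the left and 27 mm on the right.
- **Hand:** it finished clear of everything, with about 0 N on the wrist.
- **Other things on the bench:** the picture comparison shows no change at the mug, bobbin_a and the brush. The small and large blocks also measure as they did at the start.
- **Check that disagreed:** the same comparison flagged changes at bobbin_b, the jar and the driver. The hand and its shadow lie over that area in the last picture. The side view shows all three upright or lying as before, and the hand only passed well above them, so I take it to be the hand and shadow. I did not measure those three again.

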